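# Re-stack two cartons and a tin, widest at the bottom

## Task

Pile the large flat carton, the small flat carton and the open brass tin into one neat, stable stack, the widest at the bottom and the narrowest on top; the tin now stands on the large carton and has to come off first (the wooden block is a clear place to stand it). Leave the large carton where it stands, and have both cartons right way up with their long sides in line and everything centred on what is below. Keep the open tin upright all the time, and leave the tall carton, the wooden sheave and the wing nut alone.

Things in the scene. Friction and masses are not known exactly. Their poses are not given: they have to be found in the camera images.
- large_carton_centre (a point): centre of the large flat carton, a closed pale cardboard box that stands loose on the bench between scrap blocks and clamps up to 80 mm high, which lie 65 mm and more from its centre: 70 wide (own x) x 104 long (own y) x 42 mm high (own z up). The point lies 21 mm above its underside.
- large_carton: the same carton; origin at the centre of its underside, axes as above. A lever press stands behind it; the knob of its lever hangs in the air at about x = 0.69, y = -0.06, z = 0.28 to 0.34 m, so pass between the left and the right side of the bench nearer to the robot, within x = 0.55 m.
- small_carton_centre (a point): centre of the small flat carton, a closed pale cardboard box that lies loose on the bench: 55 wide (own x) x 84 long (own y) x 34 mm high (own z up). The point lies 17 mm above its underside. Grip it across its 55 mm width.
- small_carton: the same carton; origin at the centre of its underside, axes as above
- brass_tin_centre (a point): centre of the round brass tin, open at the top, 58 mm across and 39 mm high; own z points up out of its mouth. At the start it stands on top of the large carton, not always centred. The point lies 19 mm above its underside. Rigid; grip it across its outside.
- brass_tin: the same tin; origin at the centre of its underside
- block_top (a point): centre of the upper face of a plain square wooden block, 76 x 76 mm and 60 mm high, fixed to the bench beside the large carton (centres 120 to 160 mm apart), with nothing on it; a free place to stand the tin for a while.
- tall_carton_centre (a point): centre of a tall pale carton, 70 x 70 x 131 mm, standing on the bench: a bystander, leave alone
- sheave_centre (a point): centre of a grooved dark wooden sheave, 63 mm across, 22 mm high, lying flat on the bench: a bystander, leave alone
- wing_nut_centre (a point): centre of a small dark wing nut, 42 x 20 x 19 mm, on the bench: a bystander, leave alone
Mind the look-alikes: they are no part of the job. Leave any orange look-alike of the small_carton alone.

How it is judged:
On the way, in this order (a step that is already met when the one before it is completed fails the run):
1. the tin has been taken off the large carton (horizontal distance between brass_tin_centre and large_carton_centre above 0.08 m), for 0.2 s.
2. the small carton lies flat, squared and centred on the large carton (x of small_carton_centre in the frame of large_carton_centre between -0.015 and 0.015 m and y of small_carton_centre in the frame of large_carton_centre between -0.015 and 0.015 m and z of small_carton_centre in the frame of large_carton_centre between 0.033 and 0.043 m and angle between the y axis of small_carton_centre and the y axis of large_carton_centre, either way round below 0.26 rad and angle between small_carton_centre's own z axis and vertical below 0.1 rad), for 0.2 s.
At the end, for the whole second after the job is handed in: Small carton flat on the large one, right way up, centred within 15 mm along each side, long sides in line within 15 degrees; tin upright on the small carton, centred within 15 mm; large carton within 40 mm of where it began; all at rest and released (all of step 2 and angle between each of large_carton_centre, brass_tin_centre's own z axis and vertical below 0.1 rad and distance of large_carton_centre from where it was at the start of the episode below 0.04 m and horizontal distance between brass_tin_centre and small_carton_centre below 0.015 m and z of brass_tin_centre in the frame of small_carton_centre between 0.031 and 0.042 m and linear speed of each of large_carton, small_carton, brass_tin below 0.02 m/s); the robot touches nothing.
It fails at once if the open tin is tipped by more than about 35 degrees (angle between brass_tin_centre's own z axis and vertical above 0.6 rad).
It fails at once if the tall carton is disturbed (moved more than 30 mm) (distance of tall_carton_centre from where it was at the start of the episode above 0.03 m).
It fails at once if the wooden sheave is disturbed (moved more than 30 mm) (distance of sheave_centre from where it was at the start of the episode above 0.03 m).
It fails at once if the wing nut is disturbed (moved more than 30 mm) (distance of wing_nut_centre from where it was at the start of the episode above 0.03 m).
It also fails if it takes over 72 s, if anything falls off the work surface, if the arm or the gripper's body presses on something with over 40 N, if the wrist force passes 120 N, or if a joint passes its speed limit or range.

## Robot

A 6-joint arm with a two-finger parallel gripper is mounted at the origin on a cart in front of the work surface, level with it; the furniture and walls round the work are solid. World frame = base frame: x ahead of the robot, y to its left, z up, the work surface at z = 0. Lengths are in m, angles in rad, forces in N, time in s.
With the tool pointing down it reaches from about 0.35 to 0.725 m from the base axis. Payload 6 kg.
Tool frame: the origin (TCP) lies at the very end of the fingers, on their centre line; the grasp point (between the pads) lies 19 mm behind it (robot.hold_point_z is the z of the grasp point in the tool frame, in m); z points along the fingers, y is the line along which they close (so a half turn about z gives the same grasp; the last joint's range is limited). The gripper opens to 85 mm and grips with 20 to 120 N. Pads are 22 mm wide; open, the fingers measure 114 mm over their backs; the gripper's body (76 mm by 85 mm) begins 54 mm behind the grasp point. The pads swing forward as they close: fully open they stand 13 mm farther back than shut.
Start: joints at [1.447, 0.04, 0.085, 0, -1.615, -0.334], TCP at [0.265, 0.538, 0.231] pointing down, gripper open.
Joint ranges: [-2.56, 2.56], [-1.29, 2.01], [-1.08, 1.49], [-3.29, 1.98], [-2.81, -0.18], [-2.99, 2.99]. Speed limits (rad/s): [2.57, 2.57, 3.01, 3.14, 3.14, 3.14].

## Interface

Orientations are given as a unit quaternion [x, y, z, w].
In Python, from bench import readout, cams, robot gives the robot as it stands.
- The arm moves only by the tool apply_moves, never from a script. Its argument "series" is a list of rows, each a list of 7 numbers: the turn, a rotation vector about the tool's x, y, z as a fraction of full scale, then the shift along the tool's x, y, z as a fraction of full scale, then the opening, from 0 (shut) to 1 (fully open). A call has 1 to 10 rows; each row shifts and turns the commanded pose from where the row before left it, along the tool's axes as they then stand; what a row does not reach is not made up. Full scale, the value 1, is 0.05 m for a shift and 360 degrees for a turn. A row lasts 1/10 s, in which the tool goes at most 50 mm and 8.59 degrees, less where a joint would pass 70% of its speed; a pose out of reach is approached as far as the arm can. A call with a number of a shift or a turn outside -1 to 1 is refused whole. A call with a gripper value outside its range is refused whole. The fingers move at their own pace and stop on an object; the grip force is fixed at half the most. Time passes only in rows, so rows that do not move let the fingers close. It gives the time, the measured TCP pose, the force, the opening and the grip force at its end, in the units of the state.
- readout.read_state(): the state, without advancing time (a new reading comes with each control period).
- cams.capture(name): name is "side" or "top" or "wrist"; returns the picture (384x512x3 uint8, blue, green, red); there is no depth.
- cams.get_calibration(name): a dict with "mtx" (3x3 intrinsics, pixels), "origin" and "orientation" of the camera in the world; the wrist camera has in their place "hand_eye" (4x4, takes a point from camera to tool coordinates, whose origin is the TCP and whose axes are the flange's). Camera axes: x right, y down, z forward; pixel columns grow to the right and rows downward; lengths in m; the calibration is good to about 2 mm. A picture is of the moment at which its call begins: read the wrist's pose just before it. get_calibration takes no time and is no camera call.
- robot.job_done(): hands the job in; it is judged then, once.
The state is a dict: "clock": time; "joint_positions": joint angles; "joint_vel": joint speeds; "joint_torque": joint torques, N m; "position": TCP position; "eef_rot": TCP orientation; "force": force on the tool from outside, world axes, zero at the start; "ft_torque": the same for the moment, N m; "grip_width": finger opening in m; "finger_force": force on a finger pad.
Only numpy, scipy, OpenCV 4.12 (cv2) and the standard library are available. Lean on these libraries where they do the work, as an engineer would, in place of code of your own. Each camera call takes 0.05 s, during which the arm holds its last target. There are 200 camera calls.

## Working session

There is one attempt and no reset: what is moved stays moved. The work goes in short steps, Python scripts to look and compute and a tool call to move; the robot and the scene stay as the last step left them, time stands still between calls to the robot, and variables do not carry over. Pictures are saved under pics/ and viewed, at most 10 in all, crops included, and the job is handed in when it is done.

Besides the shell and the picture viewer there is one more tool, called after "Emit:" as name([rows], argument=value, ...), one row to a line, values as JSON. apply_moves: Moves the arm, as the interface text tells. Its arguments: {"type":"object","properties":{"series":{"type":"array","items":{"type":"array","items":{"type":"number"}}}},"required":["series"]}

```bash
mkdir -p pics; ls
python3 - <<'E'
from bench import readout,cams,robot
import cv2,numpy as np
for n in("top","side"):
    cv2.imwrite(f"pics/{n}0.png",cv2.resize(cams.capture(n),(800,600)))
    print(n,cams.get_calibration(n))
print(cams.get_calibration("wrist"));print(readout.read_state())
E
```

```text
pics
top {'mtx': array([[384.60193966,   0.        , 256.83171844],
       [  0.        , 384.60193966, 191.0112909 ],
       [  0.        ,   0.        ,   1.        ]]), 'origin': array([0.20548162, 0.0833511 , 1.48481468]), 'orientation': array([-0.6992657 ,  0.70859794, -0.07002256,  0.06335043])}
side {'mtx': array([[487.00200689,   0.        , 251.11079158],
       [  0.        , 487.00200689, 182.2176382 ],
       [  0.        ,   0.        ,   1.        ]]), 'origin': array([-0.21826846,  1.27307075,  1.04708801]), 'orientation': array([-0.23230705,  0.85622052, -0.44684083,  0.11512219])}
{'mtx': array([[300.3805591 ,   0.        , 254.96232153],
       [  0.        , 300.3805591 , 192.38760292],
       [  0.        ,   0.        ,   1.        ]]), 'hand_eye': array([[-8.11632462e-04, -9.57770438e-01, -2.87532831e-01,
         7.19994041e-02],
       [ 9.99999643e-01, -8.44522437e-04, -9.64602278e-06,
        -2.64924958e-04],
       [-2.33589252e-04, -2.87532736e-01,  9.57770782e-01,
        -1.43350999e-01],
       [ 0.00000000e+00,  0.00000000e+00,  0.00000000e+00,
         1.00000000e+00]])}
{'clock': 0.1, 'joint_positions': array([ 1.44667639e+00,  4.07527988e-02,  8.39171371e-02, -3.65941076e-04,
       -1.61549237e+00, -3.33700733e-01]), 'joint_vel': array([ 0.00104701, -0.00257265,  0.00257876, -0.00064558,  0.00117683,
        0.00172622]), 'joint_torque': array([-5.17333770e-03, -3.69342363e+01,  3.48280621e+01,  6.95189908e+00,
       -4.58206952e-03,  5.78312694e-06]), 'position': array([0.26501472, 0.53798031, 0.23038999]), 'eef_rot': array([ 9.73915758e-01, -2.26908521e-01, -1.01684192e-04,  7.80770620e-04]), 'force': array([ 0.1050164 , -0.26244222, -0.09697717]), 'ft_torque': array([-0.04508724, -0.0133337 , -0.0046321 ]), 'finger_force': 0.0, 'grip_width': 0.08510948325085903}
```

View pics/top0.png

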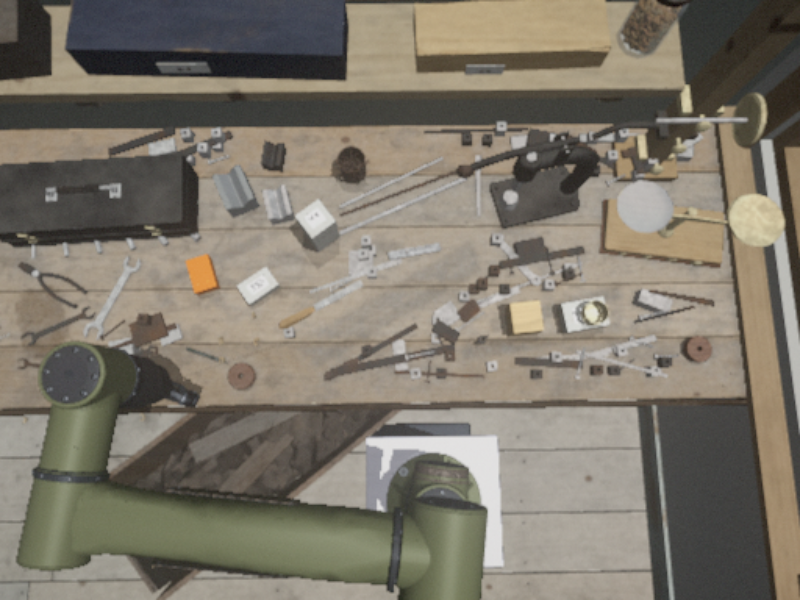

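View pics/side0.png

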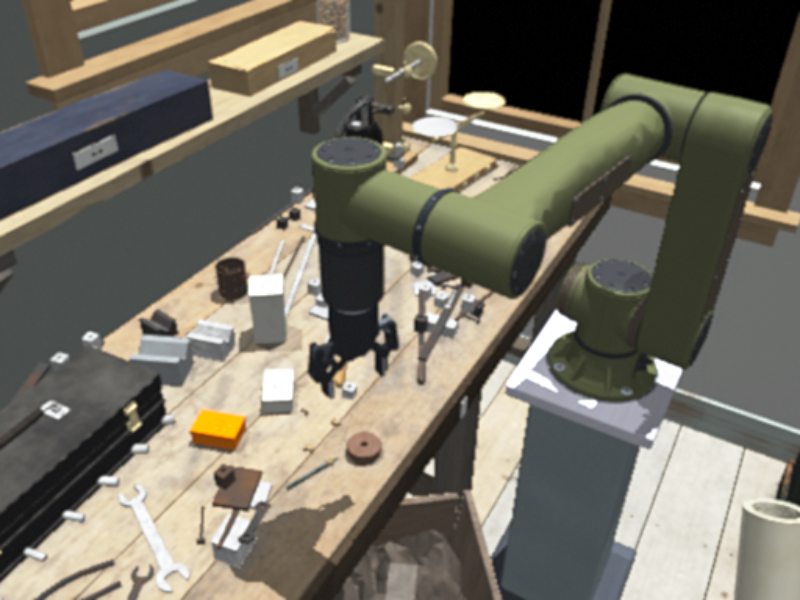

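Top view: the small carton is the white box at (258,286). The orange box at (201,273) is its look-alike and stays put. The large carton is at (585,314) with the tin on it at (592,312), and the block is at (524,317). The tall carton (317,224), wing nut (about 290,333) and sheave (240,376) are bystanders. I'll confirm with one enlarged crop.

```bash
cat > h.py <<'E'
from bench import readout,cams,robot
import cv2,numpy as np
from scipy.spatial.transform import Rotation as R
def pose(name,st=None):
    c=cams.get_calibration(name)
    if name!="wrist": return c["mtx"],R.from_quat(c["orientation"]).as_matrix(),np.array(c["origin"])
    st=st or readout.read_state(); T=np.eye(4);T[:3,:3]=R.from_quat(st["eef_rot"]).as_matrix();T[:3,3]=st["position"]
    T=T@c["hand_eye"]; return c["mtx"],T[:3,:3],T[:3,3]
def world(P,uv,z):
    K,r,o=P; d=r@np.linalg.solve(K,[uv[0],uv[1],1]); return o+d*(z-o[2])/d[2]
def proj(P,X):
    K,r,o=P; p=K@(r.T@(np.asarray(X)-o)); return p[:2]/p[2]
E
python3 - <<'E'
from h import *
P=pose("top"); s=.64
for n,u,v,z in[("small",258,284,.034),("large",584,313,.042),("tin",592,311,.081),("block",524,316,.06),("tall",316,213,.131),("sheave",240,376,.02)]:
    print(n,world(P,(u*s,v*s),z).round(3))
im=cv2.imread("pics/top0.png"); f=lambda a:cv2.resize(a,(400,400),interpolation=cv2.INTER_CUBIC)
g=cams.capture("top")
a=g[150:210,115:175]+0; b=g[165:225,325:405]
cv2.imwrite("pics/crop.png",np.hstack([cv2.resize(a,(360,360),interpolation=cv2.INTER_CUBIC),cv2.resize(b,(440,330),interpolation=cv2.INTER_CUBIC)[:330]] if 0 else [cv2.resize(a,(330,330),interpolation=cv2.INTER_CUBIC),cv2.resize(b,(440,330),interpolation=cv2.INTER_CUBIC)]))
E
```

```text
small [0.523 0.42  0.034]
large [ 0.44  -0.377  0.042]
tin [ 0.438 -0.384  0.081]
block [ 0.431 -0.227  0.06 ]
tall [0.672 0.267 0.131]
sheave [0.3  0.46 0.02]
```

View pics/crop.png

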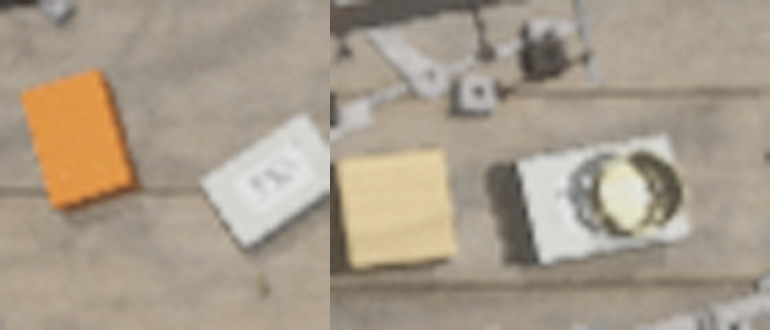

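The crop shows the white labelled small carton centred at crop (277,179), with the orange look-alike to its left. On the right are the block (398,208), the large carton with corners (518,158), (665,135), (690,238), (542,265), and the tin rim at about (640,194). The sizes fit the description.

Run:
```python
from h import *
P=pose("top")
A=lambda u,v:(115+u/5.5,150+v/5.5)
B=lambda u,v:(325+(u-330)/5.5,165+v/5.5)
def show(n,pts,z):
    w=np.array([world(P,p,z)[:2] for p in pts]);print(n,w.mean(0).round(4),[round(float(np.linalg.norm(w[i]-w[i-1])),4) for i in range(len(w))])
    for i in range(len(w)): d=w[i]-w[i-1];print("  ang",np.degrees(np.arctan2(d[1],d[0])).round(1))
show("large",[B(518,158),B(665,135),B(690,238),B(542,265)],.042)
show("block",[B(342,157),B(443,150),B(455,258),B(348,268)],.06)
print(world(P,B(640,194),.081))
show("small",[A(202,183),A(308,115)],.034)
show("small w",[A(202,183),A(247,243)],.034)
print("small c",world(P,A(277,179),.034))
Q=R.from_quat(readout.read_state()["eef_rot"]).as_matrix();print(Q.round(3))
```

```text
large [ 0.4364 -0.3811] [0.076, 0.1048, 0.0736, 0.1051]
  ang 8.9
  ang -81.8
  ang -170.8
  ang 99.5
block [ 0.4289 -0.2333] [0.0767, 0.0698, 0.0749, 0.0734]
  ang 0.3
  ang -86.7
  ang -177.0
  ang 94.6
[ 0.43304209 -0.39325724  0.081     ]
small [0.5421 0.4352] [0.0871, 0.0871]
  ang 123.5
  ang -56.5
small w [0.4966 0.4551] [0.0542, 0.0542]
  ang 37.3
  ang -142.7
small c [0.52032304 0.41924891 0.034     ]
[[ 0.897 -0.442 -0.   ]
 [-0.442 -0.897 -0.001]
 [ 0.     0.001 -1.   ]]
```

Emit:
apply_moves([
  [0,0,0.022,0,0,0,1],
  [0,0,0.022,0,0,0,1],
  [0,0,0.022,0,0,0,1],
  [0,0,0.022,0,0,0,1],
  [0,0,0.022,0,0,0,1],
  [0,0,0.022,0,0,0,1],
  [0,0,0.022,0,0,0,1],
  [0,0,0,0,0,0,1],
])

```text
clock: 0.95
position: [0.2651, 0.5381, 0.2309]
eef_rot: [0.756, -0.654, 0.0, 0.0]
force: [-0.0, 0.2, -0.5]
grip_width: 0.0853
finger_force: 0.0
```

Emit:
apply_moves([
  [0,0,0,0.73,-0.32,0,1],
  [0,0,0,0.73,-0.32,0,1],
  [0,0,0,0.73,-0.32,0,1],
  [0,0,0,0.73,-0.32,0,1],
  [0,0,0,0.73,-0.32,0,1],
  [0,0,0,0.73,-0.32,0,1],
  [0,0,0,0.73,-0.32,0,1],
  [0,0,0,0.73,-0.32,0,1],
  [0,0,0,0.73,-0.32,0,1],
  [0,0,0,0.73,-0.32,0,1],
])

```text
clock: 1.95
position: [0.4769, 0.1987, 0.2314]
eef_rot: [0.758, -0.652, -0.0, -0.0]
force: [0.4, 0.4, 0.3]
grip_width: 0.0852
finger_force: 0.0
```

Emit:
apply_moves([
  [0,0,0,0.91,0.2,0,1],
  [0,0,0,0.91,0.2,0,1],
  [0,0,0,0.91,0.2,0,1],
  [0,0,0,0.91,0.2,0,1],
  [0,0,0,0.91,0.2,0,1],
  [0,0,0,0.91,0.2,0,1],
])

```text
clock: 2.55
position: [0.456, -0.0803, 0.2315]
eef_rot: [0.758, -0.652, 0.0, -0.0]
force: [1.7, -0.4, -0.6]
grip_width: 0.0852
finger_force: 0.0
```

Emit:
apply_moves([
  [0,0,0,0.91,0.2,0,1],
  [0,0,0,0.91,0.2,0,1],
  [0,0,0,0.91,0.2,0,1],
  [0,0,0,0.91,0.2,0,1],
  [0,0,0,0.91,0.2,0,1],
  [0,0,0,0.91,0.2,0,1],
  [0,0,0,0,0,0,1],
  [0,0,0,0,0,0,1],
])

```text
clock: 3.35
position: [0.4362, -0.3582, 0.2304]
eef_rot: [0.757, -0.654, -0.001, 0.0]
force: [0.1, 0.2, -0.0]
grip_width: 0.0853
finger_force: 0.0
```

Run:
```python
from h import *
st=readout.read_state();print(st["position"],st["clock"],R.from_quat(st["eef_rot"]).as_matrix().round(3),st["joint_positions"].round(2),st["eef_rot"])
g=cams.capture("wrist");cv2.imwrite("pics/w1.png",cv2.resize(g,(800,600),interpolation=cv2.INTER_CUBIC))
```

```text
[ 0.43615469 -0.35824904  0.23044341] 3.35 [[ 0.145 -0.989 -0.002]
 [-0.989 -0.145  0.001]
 [-0.001  0.001 -1.   ]] [-0.33 -0.05 -0.01 -0.   -1.62  0.48] [ 7.56791088e-01 -6.53656305e-01 -7.94338627e-04  2.29576903e-04]
```

View pics/w1.png

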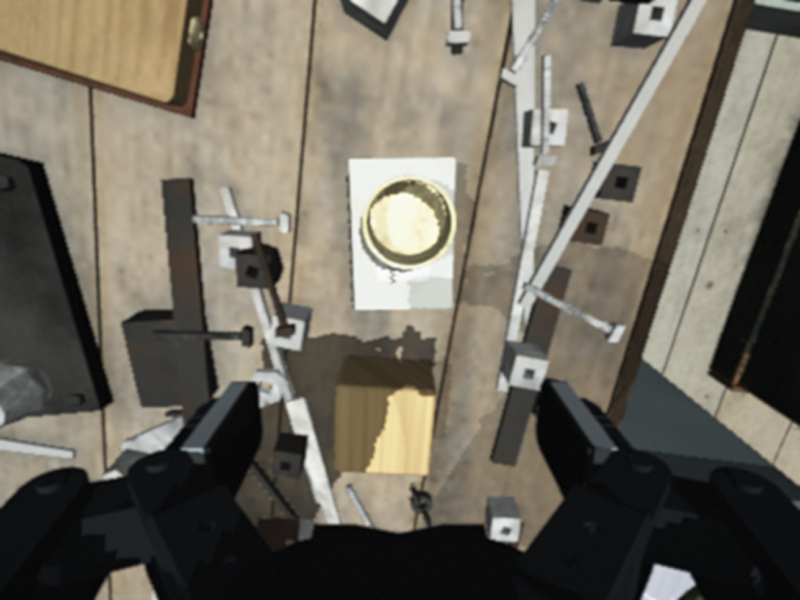

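The wrist view shows the tin rim spanning x 361–456 and y 176–270, centre (409,223). The large carton's top corners are (349,158), (456,157), (454,308) and (355,309). The block is at about (385,415), and the fingers have clear room either side of the carton.

Run:
```python
from h import *
P=pose("wrist"); s=.64
w=lambda u,v,z:world(P,(u*s,v*s),z)
t=w(409,223,.081);print("tin",t, "diam",np.linalg.norm(w(361,223,.081)-w(456,223,.081)))
c=np.array([w(*p,.042)[:2] for p in[(349,158),(456,157),(454,308),(355,309)]]);print("large",c.mean(0),c.round(4).tolist())
for i in range(4): d=c[i]-c[i-1];print(np.linalg.norm(d).round(4),np.degrees(np.arctan2(d[1],d[0])).round(1))
b=np.array([w(*p,.06)[:2] for p in[(335,392),(433,390),(428,474),(335,470)]]);print("block",b.round(4).tolist())
for z in(0,.06):print([ (proj(P,[.429+dx,-.233+dy,z])/s).round(0).tolist() for dx in(.038,-.038) for dy in(-.038,.038)])
p=readout.read_state()
Q=R.from_quat(p["eef_rot"]).as_matrix();print("to tin /0.05",(Q.T@(np.array([t[0],t[1],.052])-p["position"])/.05).round(2))
```

```text
tin [ 0.43413454 -0.39274578  0.081     ] diam 0.059055868027160466
large [ 0.43489762 -0.37792193] [[0.4794, -0.4253], [0.4078, -0.4365], [0.3899, -0.3307], [0.4625, -0.3192]]
0.1074 -81.0
0.0725 -171.1
0.1073 99.6
0.0736 9.0
block [[0.4686, -0.2588], [0.3969, -0.271], [0.3886, -0.1982], [0.4614, -0.1913]]
[[347.0, 346.0], [338.0, 424.0], [435.0, 358.0], [421.0, 434.0]]
[[339.0, 377.0], [328.0, 465.0], [441.0, 391.0], [424.0, 477.0]]
to tin /0.05 [0.69 0.15 3.58]
```

Emit:
apply_moves([
  [0,0,0,0.69,0.15,0,1],
  [0,0,0,0,0,0.8,1],
  [0,0,0,0,0,0.8,1],
  [0,0,0,0,0,0.7,1],
  [0,0,0,0,0,0.5,1],
  [0,0,0,0,0,0.4,1],
  [0,0,0,0,0,0.2,1],
  [0,0,0,0,0,0.18,1],
  [0,0,0,0,0,0,1],
])

```text
clock: 4.3
position: [0.4344, -0.3919, 0.052]
eef_rot: [0.757, -0.653, -0.0, 0.0]
force: [-0.1, -0.4, 0.3]
grip_width: 0.0852
finger_force: 0.0
```

Emit:
apply_moves([
  [0,0,0,0,0,0,0.5],
  [0,0,0,0,0,0,0.5],
  [0,0,0,0,0,0,0.5],
  [0,0,0,0,0,0,0.5],
  [0,0,0,0,0,0,0.5],
  [0,0,0,0,0,0,0.5],
  [0,0,0,0,0,0,0.5],
  [0,0,0,0,0,0,0.5],
])

```text
clock: 5.1
position: [0.4351, -0.3932, 0.054]
eef_rot: [0.757, -0.654, 0.001, -0.0]
force: [-0.5, 1.1, 6.5]
grip_width: 0.0533
finger_force: 63.6
```

Emit:
apply_moves([
  [0,0,0,0,0,-0.2,0.5],
  [0,0,0,0,0,-0.4,0.5],
  [0,0,0,0,0,-0.5,0.5],
  [0,0,0,0,0,-0.5,0.5],
  [0,0,0,0,0,-0.4,0.5],
  [0,0,0,0,0,0,0.5],
  [0,0,0,0,0,0,0.5],
])

```text
clock: 5.8
position: [0.4342, -0.3924, 0.152]
eef_rot: [0.757, -0.654, -0.0, -0.0]
force: [-0.5, 0.5, -1.1]
grip_width: 0.0533
finger_force: 63.0
```

Run:
```python
from h import *
st=readout.read_state();print(st["position"],st["force"],st["grip_width"])
g=cams.capture("wrist");cv2.imwrite("pics/w2.png",cv2.resize(g,(800,600),interpolation=cv2.INTER_CUBIC))
```

```text
[ 0.43420688 -0.39236992  0.15204469] [-0.46909387  0.46802895 -1.11185022] 0.05330023092806103
```

View pics/w2.png

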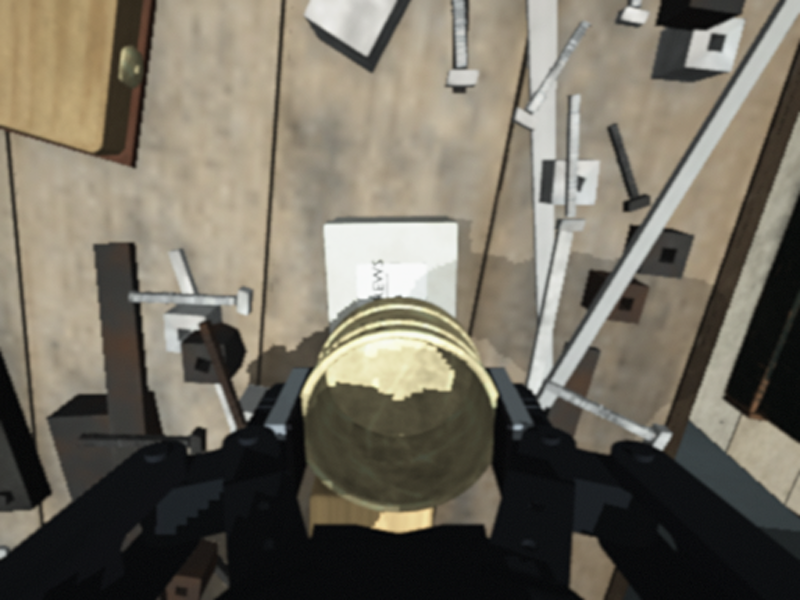

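The tin is held level at about (400,420) in the picture. Next I carry it to the block.

Emit:
apply_moves([
  [0,0,0,-0.6,-0.07,0,0.5],
  [0,0,0,-0.7,-0.07,0,0.5],
  [0,0,0,-0.7,-0.07,0,0.5],
  [0,0,0,-0.7,-0.07,0,0.5],
  [0,0,0,-0.5,-0.06,0,0.5],
  [0,0,0,0,0,0.5,0.5],
  [0,0,0,0,0,0.5,0.5],
  [0,0,0,0,0,0.4,0.5],
  [0,0,0,0,0,0.16,0.5],
  [0,0,0,0,0,0,0.5],
])

```text
clock: 6.85
position: [0.4272, -0.2318, 0.0734]
eef_rot: [0.757, -0.654, -0.001, 0.001]
force: [0.5, 0.5, -0.9]
grip_width: 0.0531
finger_force: 63.3
```

Emit:
apply_moves([
  [0,0,0,0,0,0.03,0.5],
  [0,0,0,0,0,0.02,0.5],
  [0,0,0,0,0,0,0.5],
])

```text
clock: 7.15
position: [0.4279, -0.2319, 0.072]
eef_rot: [0.757, -0.654, 0.0, 0.0]
force: [-0.1, 1.1, 0.6]
grip_width: 0.053
finger_force: 63.4
```

Emit:
apply_moves([
  [0,0,0,0,0,0.02,0.5],
  [0,0,0,0,0,0,0.8],
  [0,0,0,0,0,0,1],
  [0,0,0,0,0,0,1],
  [0,0,0,0,0,0,1],
  [0,0,0,0,0,0,1],
  [0,0,0,0,0,-0.4,1],
  [0,0,0,0,0,-0.8,1],
  [0,0,0,0,0,-1,1],
  [0,0,0,0,0,-0.9,1],
])

```text
clock: 8.15
position: [0.4277, -0.2319, 0.228]
eef_rot: [0.757, -0.654, 0.0, 0.0]
force: [1.6, -0.4, 0.7]
grip_width: 0.0856
finger_force: 0.0
```

Emit:
apply_moves([
  [0,0,0,-0.93,-0.27,0,1],
  [0,0,0,-0.93,-0.27,0,1],
  [0,0,0,-0.93,-0.27,0,1],
  [0,0,0,-0.93,-0.27,0,1],
  [0,0,0,-0.93,-0.27,0,1],
  [0,0,0,-0.93,-0.27,0,1],
  [0,0,0,-0.93,-0.27,0,1],
  [0,0,0,-0.93,-0.27,0,1],
  [0,0,0,-0.93,-0.27,0,1],
  [0,0,0,-0.93,-0.27,0,1],
])

```text
clock: 9.15
position: [0.494, 0.25, 0.2259]
eef_rot: [0.757, -0.654, 0.0, -0.0]
force: [0.2, 0.5, 1.2]
grip_width: 0.0852
finger_force: 0.0
```

Emit:
apply_moves([
  [0,0,-0.019,0,0,0,1],
  [0,0,-0.019,0,0,0,1],
  [0,0,-0.019,0,0,0,1],
  [0,0,-0.019,0,0,0,1],
  [0,0,0,-0.69,-0.47,0,1],
  [0,0,0,-0.69,-0.47,0,1],
  [0,0,0,-0.69,-0.47,0,1],
  [0,0,0,-0.69,-0.47,0,1],
  [0,0,0,-0.69,-0.47,0,1],
  [0,0,0,0,0,0,1],
])

```text
clock: 10.15
position: [0.4876, 0.4603, 0.2223]
eef_rot: [0.891, -0.455, -0.001, 0.002]
force: [-0.7, 0.7, -0.8]
grip_width: 0.0852
finger_force: 0.0
```

Run:
```python
from h import *
st=readout.read_state();print(st["position"],R.from_quat(st["eef_rot"]).as_matrix().round(3),np.abs(st["joint_vel"]).max())
np.save("st3.npy",np.r_[st["position"],st["eef_rot"]])
g=cams.capture("wrist");cv2.imwrite("pics/w3.png",cv2.resize(g,(800,600),interpolation=cv2.INTER_CUBIC))
```

```text
[0.48755454 0.46031424 0.2222954 ] [[ 0.586 -0.81  -0.003]
 [-0.81  -0.586 -0.003]
 [ 0.001  0.004 -1.   ]] 0.06355905246140209
```

View pics/w3.png

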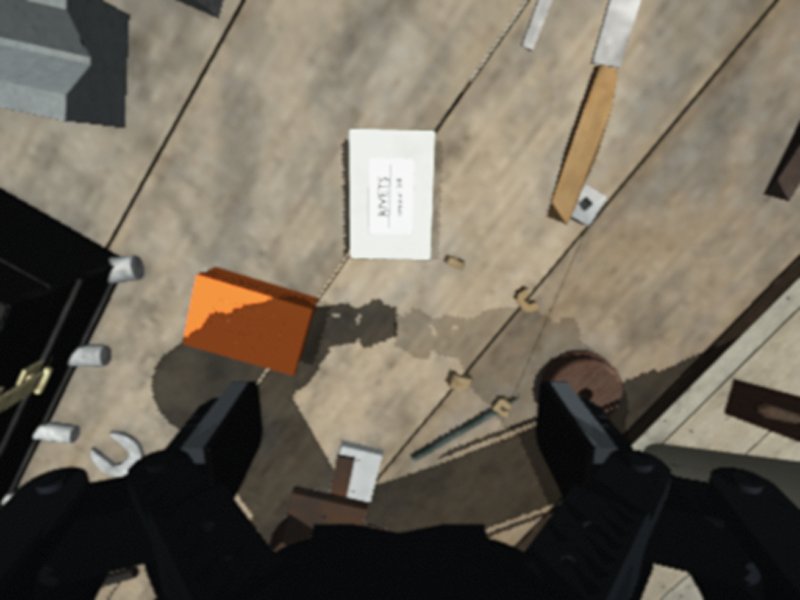

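The white small carton has its top corners at (349,129), (435,131), (432,260) and (348,257), label up and aligned with the tool. The orange look-alike is well clear at (250,322).

Run:
```python
from h import *
st=readout.read_state();P=pose("wrist"); s=.64
c=np.array([world(P,(u*s,v*s),.034)[:2] for u,v in[(349,129),(435,131),(432,260),(348,257)]]);m=c.mean(0);print("small",m)
for i in range(4): d=c[i]-c[i-1];print(np.linalg.norm(d).round(4),np.degrees(np.arctan2(d[1],d[0])).round(1))
Q=R.from_quat(st["eef_rot"]).as_matrix();print("tool x ang",np.degrees(np.arctan2(Q[1,0],Q[0,0])),"go /0.05",(Q.T@(np.array([*m,.006])-st["position"])/.05).round(2))
```

```text
small [0.51927317 0.42220187]
0.0867 -56.4
0.0574 -145.5
0.0876 125.6
0.0605 33.7
tool x ang -54.17149947890868 go /0.05 [ 0.95 -0.1   4.35]
```

Emit:
apply_moves([
  [0,0,0.002,0.95,-0.1,0,1],
  [0,0,0,0,0,0.8,1],
  [0,0,0,0,0,0.8,1],
  [0,0,0,0,0,0.8,1],
  [0,0,0,0,0,0.7,1],
  [0,0,0,0,0,0.5,1],
  [0,0,0,0,0,0.4,1],
  [0,0,0,0,0,0.24,1],
  [0,0,0,0,0,0,1],
  [0,0,0,0,0,0,1],
])

```text
clock: 11.2
position: [0.5213, 0.4208, 0.015]
eef_rot: [0.887, -0.462, 0.0, -0.001]
force: [-0.2, 0.6, 0.5]
grip_width: 0.0853
finger_force: 0.0
```

Emit:
apply_moves([
  [0,0,0,0,0,0,0.5],
  [0,0,0,0,0,0,0.5],
  [0,0,0,0,0,0,0.5],
  [0,0,0,0,0,0,0.5],
  [0,0,0,0,0,0,0.5],
  [0,0,0,0,0,0,0.5],
  [0,0,0,0,0,0,0.5],
  [0,0,0,0,0,0,0.5],
])

```text
clock: 12.0
position: [0.5214, 0.4215, 0.0156]
eef_rot: [0.887, -0.462, 0.001, -0.001]
force: [-0.5, 1.6, 5.6]
grip_width: 0.0538
finger_force: 66.6
```

The pads hold only the upper edge, because the tool stopped 5 mm high. I'll regrip lower.

Emit:
apply_moves([
  [0,0,0,0,0,0,1],
  [0,0,0,0,0,0,1],
  [0,0,0,0,0,0,1],
  [0,0,0,0,0,0,1],
  [0,0,0,0,0,0.08,1],
  [0,0,0,0,0,0.08,1],
  [0,0,0,0,0,0,1],
])

```text
clock: 12.7
position: [0.5202, 0.4203, 0.0045]
eef_rot: [0.887, -0.462, -0.0, 0.001]
force: [0.2, 0.4, -0.2]
grip_width: 0.0853
finger_force: 0.0
```

Emit:
apply_moves([
  [0,0,0,0,0,0,0.5],
  [0,0,0,0,0,0,0.5],
  [0,0,0,0,0,0,0.5],
  [0,0,0,0,0,0,0.5],
  [0,0,0,0,0,0,0.5],
  [0,0,0,0,0,0,0.5],
  [0,0,0,0,0,0,0.5],
  [0,0,0,0,0,0,0.5],
])

```text
clock: 13.5
position: [0.5209, 0.4211, 0.0063]
eef_rot: [0.887, -0.462, 0.0, -0.0]
force: [-0.2, 0.8, 3.8]
grip_width: 0.0539
finger_force: 66.4
```

Emit:
apply_moves([
  [0,0,0,0,0,-0.2,0.5],
  [0,0,0,0,0,-0.5,0.5],
  [0,0,0,0,0,-0.8,0.5],
  [0,0,0,0,0,-0.8,0.5],
  [0,0,0,0,0,-0.8,0.5],
  [0,0,0,0,0,-0.6,0.5],
  [0,0,0,0,0,-0.4,0.5],
  [0,0,0,0,0,0,0.5],
])

```text
clock: 14.3
position: [0.5215, 0.4212, 0.2144]
eef_rot: [0.887, -0.462, 0.001, -0.002]
force: [0.4, 0.4, -2.1]
grip_width: 0.0542
finger_force: 66.0
```

Emit:
apply_moves([
  [0,0,0,0.4,0.35,0,0.5],
  [0,0,0,0.6,0.55,0,0.5],
  [0,0,0,0.6,0.55,0,0.5],
  [0,0,0,0.6,0.55,0,0.5],
  [0,0,0,0.6,0.55,0,0.5],
  [0,0,0,0.5,0.4,0,0.5],
  [0,0,0.018,0,0,0,0.5],
  [0,0,0.018,0,0,0,0.5],
  [0,0,0.018,0,0,0,0.5],
  [0,0,0.018,0,0,0,0.5],
])

```text
clock: 15.3
position: [0.4936, 0.2005, 0.2084]
eef_rot: [0.759, -0.651, -0.001, 0.002]
force: [0.5, -0.2, -2.1]
grip_width: 0.054
finger_force: 65.9
```

Run:
```python
from h import *
st=readout.read_state();Q=R.from_quat(st["eef_rot"]).as_matrix();print(st["position"],st["grip_width"],"ang",np.degrees(np.arctan2(Q[1,0],Q[0,0])),"tilt",Q[:,2].round(4))
for n,t in(("over large",[.4349,-.3785,.2]),("look",[.4349,-.33,.2])): print(n,(Q.T@(np.array(t)-st["position"])/.05).round(2))
```

```text
[0.49359245 0.20051978 0.20838473] 0.0540329402628827 ang -81.23680874855559 tilt [-0.0032 -0.0017 -1.    ]
over large [11.27  2.92  0.19]
look [10.31  2.78  0.19]
```

Emit:
apply_moves([
  [0,0,0,0.6,0.18,0,0.5],
  [0,0,0,0.9,0.24,0,0.5],
  [0,0,0,0.9,0.24,0,0.5],
  [0,0,0,0.9,0.24,0,0.5],
  [0,0,0,0.9,0.24,0,0.5],
  [0,0,0,0.9,0.24,0,0.5],
  [0,0,0,0.9,0.24,0,0.5],
])

```text
clock: 16.0
position: [0.4602, -0.1095, 0.2088]
eef_rot: [0.761, -0.649, -0.001, 0.001]
force: [0.8, -0.2, -0.7]
grip_width: 0.0536
finger_force: 65.8
```

Emit:
apply_moves([
  [0,0,0,0.9,0.24,0,0.5],
  [0,0,0,0.9,0.24,0,0.5],
  [0,0,0,0.9,0.24,0,0.5],
  [0,0,0,0.9,0.24,0,0.5],
  [0,0,0,0.61,0.2,0,0.5],
  [0,0,0,0,0,0,0.5],
  [0,0,0,0,0,0,0.5],
])

```text
clock: 16.7
position: [0.4365, -0.3252, 0.2085]
eef_rot: [0.76, -0.65, -0.002, 0.0]
force: [0.5, -0.3, -1.7]
grip_width: 0.0537
finger_force: 65.8
```

Run:
```python
from h import *
st=readout.read_state();print(st["position"],st["grip_width"])
g=cams.capture("wrist");cv2.imwrite("pics/w4.png",cv2.resize(g,(800,600),interpolation=cv2.INTER_CUBIC))
```

```text
[ 0.43645493 -0.32515136  0.20845816] 0.05372011674844452
```

View pics/w4.png

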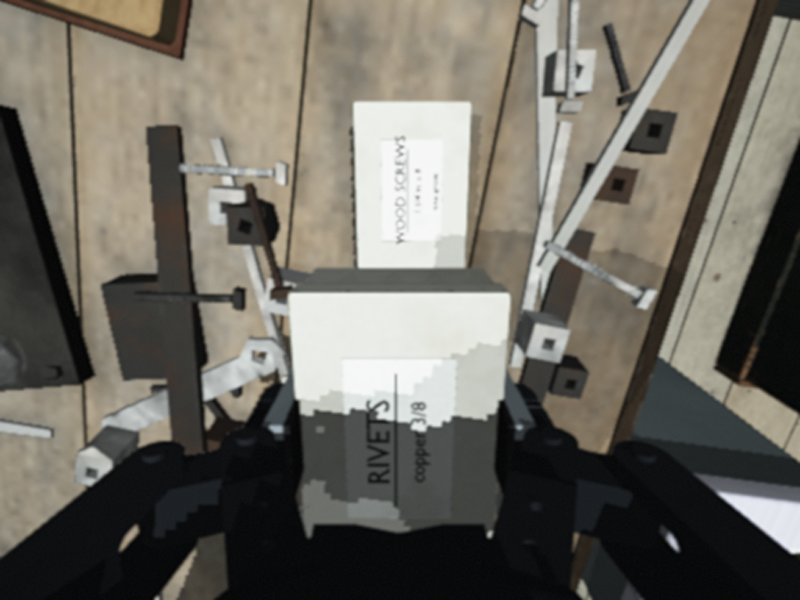

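The large carton's far top edge runs (355,102)–(471,102), with sides down to (357,268) and (467,268). The held carton's far top edge is (290,293)–(510,293), and it sits level and square.

Run:
```python
from h import *
st=readout.read_state();P=pose("wrist"); s=.64;Q=R.from_quat(st["eef_rot"]).as_matrix()
w=lambda u,v,z:world(P,(u*s,v*s),z)
l=[w(*p,.042) for p in[(355,102),(471,102),(467,268),(357,268)]]
for i in(1,2,3,0): d=(l[i]-l[i-1]);print(np.linalg.norm(d).round(4),np.degrees(np.arctan2(d[1],d[0])).round(1))
ax=np.array([np.cos(np.radians(-81.)),np.sin(np.radians(-81.)),0])
C=(l[0]+l[1])/2-ax*.052; print("large from far edge",C, "mid-axis",(l[2]+l[3])/2)
zt=st["position"][2]+.028
e=[w(290,293,zt),w(510,293,zt)];S=(e[0]+e[1])/2-Q[:,0]*.042;print("width",np.linalg.norm(e[0]-e[1]),"small ctr",S,"in tool",Q.T@(S-st["position"]))
# combine
C2=np.array([.4349,-.3779]);print((Q.T@(np.array([C[0],C[1],.2])-S)/.05).round(3),(Q.T@(np.array([*C2,.2])-S)/.05).round(3),"ang",np.degrees(np.arctan2(Q[1,0],Q[0,0])))
```

```text
0.071 -171.0
0.104 100.0
0.0744 8.9
0.104 -81.8
large from far edge [ 0.43524911 -0.37936739  0.042     ] mid-axis [ 0.42690585 -0.32803659  0.042     ]
width 0.05614264762224188 small ctr [ 0.435353   -0.32254133  0.23713005] in tool [-0.00226113  0.00126309 -0.02806802]
[1.123 0.179 0.741] [1.093 0.181 0.741] ang -80.98143095305782
```

Emit:
apply_moves([
  [0,0,0,0.6,0.1,0,0.5],
  [0,0,0,0.51,0.08,0,0.5],
  [0,0,0,0,0,0.7,0.5],
  [0,0,0,0,0,0.7,0.5],
  [0,0,0,0,0,0.6,0.5],
  [0,0,0,0,0,0.5,0.5],
  [0,0,0,0,0,0.4,0.5],
  [0,0,0,0,0,0.2,0.5],
  [0,0,0,0,0,0,0.5],
  [0,0,0,0,0,0,0.5],
])

```text
clock: 17.75
position: [0.4379, -0.3811, 0.0569]
eef_rot: [0.761, -0.649, 0.001, 0.0]
force: [-0.1, -0.4, -1.3]
grip_width: 0.054
finger_force: 65.9
```

Emit:
apply_moves([
  [0,0,0,0,0.02,0.06,0.5],
  [0,0,0,0,0,0.05,0.5],
  [0,0,0,0,0,0.03,0.5],
  [0,0,0,0,0,0.02,0.5],
  [0,0,0,0,0,0,0.5],
])

```text
clock: 18.25
position: [0.4364, -0.3815, 0.0483]
eef_rot: [0.761, -0.649, 0.0, 0.0]
force: [-1.4, 1.4, 0.7]
grip_width: 0.0541
finger_force: 66.1
```

Near contact, so one small press, release and retreat.

Emit:
apply_moves([
  [0,0,0,0,0,0.02,0.5],
  [0,0,0,0,0,0,0.5],
  [0,0,0,0,0,0,0.8],
  [0,0,0,0,0,0,1],
  [0,0,0,0,0,0,1],
  [0,0,0,0,0,0,1],
  [0,0,0,0,0,-0.3,1],
  [0,0,0,0,0,-0.6,1],
  [0,0,0,0,0,-0.9,1],
  [0,0,0,0,0,-0.9,1],
])

```text
clock: 19.25
position: [0.4359, -0.3814, 0.1844]
eef_rot: [0.761, -0.649, 0.0, 0.0]
force: [0.6, -0.2, 1.0]
grip_width: 0.0853
finger_force: 0.0
```

Emit:
apply_moves([
  [0,0,0,0,0,-0.9,1],
  [0,0,0,-0.6,0,0,1],
  [0,0,0,-0.8,0,0,1],
  [0,0,0,-0.6,0,0,1],
  [0,0,0,0,0,0,1],
  [0,0,0,0,0,0,1],
])

```text
clock: 19.85
position: [0.4207, -0.2823, 0.2284]
eef_rot: [0.761, -0.649, 0.001, -0.0]
force: [-0.1, -0.8, 0.4]
grip_width: 0.0855
finger_force: 0.0
```

Run:
```python
from h import *
st=readout.read_state();print(st["position"])
g=cams.capture("wrist");cv2.imwrite("pics/w5.png",cv2.resize(g,(800,600),interpolation=cv2.INTER_CUBIC))
```

```text
[ 0.42074411 -0.28233782  0.2284256 ]
```

View pics/w5.png

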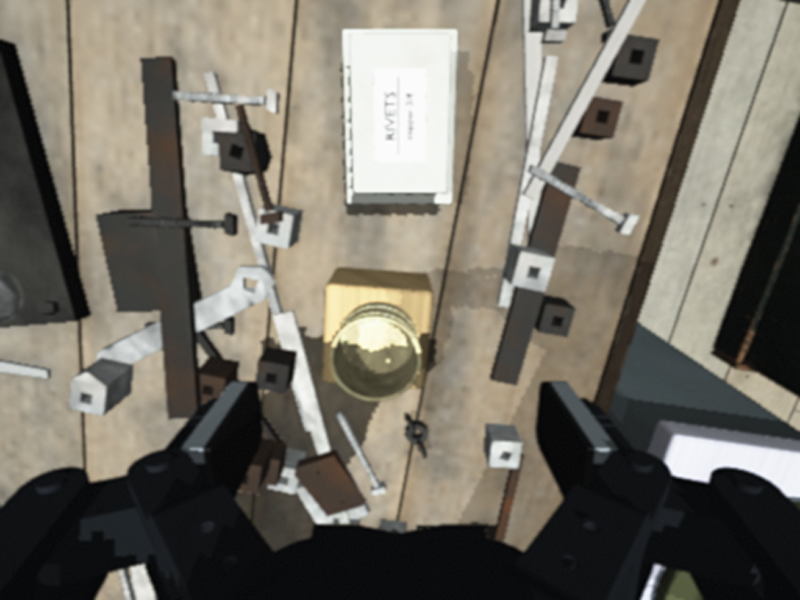

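The label centre, which coincides with the small carton's centre in w3, is at (400,115) on the stack. The tin on the block has its rim at x 331–424 and y 303–399, centre (377,352).

Run:
```python
from h import *
st=readout.read_state();P=pose("wrist"); s=.64;Q=R.from_quat(st["eef_rot"]).as_matrix()
w=lambda u,v,z:world(P,(u*s,v*s),z)
S=w(400,115,.076);T=w(377.5,351,.099);print("small",S,"tin",T,np.linalg.norm(w(331,351,.099)-w(424,351,.099)))
print("large front mid edge",w(400,205,.042))
print("go tin",(Q.T@(np.array([T[0],T[1],.070])-st["position"])/.05).round(2),"tin->small",(Q.T@(S-T)/.05).round(2))
```

```text
small [ 0.43443409 -0.37946327  0.076     ] tin [ 0.42631787 -0.23919508  0.099     ] 0.058190297507228254
large front mid edge [ 0.42566479 -0.32511326  0.042     ]
go tin [-0.85 -0.24  3.16] tin->small [2.8  0.28 0.46]
```

Run:
```python
from h import *
st=readout.read_state();P=pose("wrist");a=np.linspace(0,6.283,60)
for y in(-.232,-.235,-.238):
    r=np.array([proj(P,[.4265+.029*np.cos(t),y+.029*np.sin(t),.099])/.64 for t in a]);f=np.array([proj(P,[.4265+.029*np.cos(t),y+.029*np.sin(t),.060])/.64 for t in a])
    print(y,"rim",r.min(0).round(),r.max(0).round(),"foot",f.min(0).round())
```

```text
-0.232 rim [330. 318.] [422. 403.] foot [337. 300.]
-0.235 rim [330. 313.] [422. 399.] foot [338. 296.]
-0.238 rim [331. 309.] [423. 394.] foot [338. 291.]
```

Emit:
apply_moves([
  [0,0,0,-0.5,-0.14,0,1],
  [0,0,0,-0.43,-0.14,0,1],
  [0,0,0,0,0,0.7,1],
  [0,0,0,0,0,0.7,1],
  [0,0,0,0,0,0.6,1],
  [0,0,0,0,0,0.5,1],
  [0,0,0,0,0,0.4,1],
  [0,0,0,0,0,0.25,1],
  [0,0,0,0,0,0,1],
  [0,0,0,0,0,0,1],
])

```text
clock: 20.9
position: [0.4274, -0.2351, 0.0702]
eef_rot: [0.761, -0.649, 0.0, 0.0]
force: [0.2, 0.8, 0.0]
grip_width: 0.0855
finger_force: 0.0
```

Emit:
apply_moves([
  [0,0,0,0,0,0,0.5],
  [0,0,0,0,0,0,0.5],
  [0,0,0,0,0,0,0.5],
  [0,0,0,0,0,0,0.5],
  [0,0,0,0,0,0,0.5],
  [0,0,0,0,0,0,0.5],
  [0,0,0,0,0,0,0.5],
  [0,0,0,0,0,0,0.5],
])

```text
clock: 21.7
position: [0.4279, -0.2348, 0.0709]
eef_rot: [0.761, -0.649, 0.001, -0.0]
force: [-0.1, 1.1, 5.4]
grip_width: 0.0529
finger_force: 63.6
```

Emit:
apply_moves([
  [0,0,0,0,0,-0.2,0.5],
  [0,0,0,0,0,-0.4,0.5],
  [0,0,0,0,0,-0.5,0.5],
  [0,0,0,0,0,-0.5,0.5],
  [0,0,0,0,0,-0.4,0.5],
  [0,0,0,0,0,0,0.5],
  [0,0,0,0,0,0,0.5],
])

```text
clock: 22.4
position: [0.427, -0.2342, 0.169]
eef_rot: [0.761, -0.649, -0.0, -0.0]
force: [0.4, 0.0, -2.0]
grip_width: 0.0527
finger_force: 63.1
```

Emit:
apply_moves([
  [0,0,0,0.5,0.06,0,0.5],
  [0,0,0,0.7,0.06,0,0.5],
  [0,0,0,0.7,0.06,0,0.5],
  [0,0,0,0.6,0.06,0,0.5],
  [0,0,0,0.39,0.06,0,0.5],
  [0,0,0,0,0,0.5,0.5],
  [0,0,0,0,0,0.5,0.5],
  [0,0,0,0,0,0.4,0.5],
  [0,0,0,0,0,0.16,0.5],
  [0,0,0,0,0,0,0.5],
])

```text
clock: 23.4
position: [0.4342, -0.3791, 0.0898]
eef_rot: [0.761, -0.649, -0.001, 0.0]
force: [0.4, 0.3, -0.0]
grip_width: 0.053
finger_force: 63.4
```

Emit:
apply_moves([
  [0,0,0,0,0,0,0.5],
  [0,0,0,0,0,0.03,0.5],
  [0,0,0,0,0,0.02,0.5],
  [0,0,0,0,0,0,0.5],
])

```text
clock: 23.8
position: [0.4351, -0.3795, 0.0891]
eef_rot: [0.761, -0.649, 0.0, -0.0]
force: [0.3, 0.5, 0.2]
grip_width: 0.0528
finger_force: 63.4
```

Emit:
apply_moves([
  [0,0,0,0,0,0.02,0.5],
  [0,0,0,0,0,0.02,0.5],
  [0,0,0,0,0,0,0.5],
  [0,0,0,0,0,0,0.5],
])

```text
clock: 24.2
position: [0.4351, -0.3796, 0.087]
eef_rot: [0.761, -0.649, 0.0, 0.0]
force: [-0.7, 0.6, -0.2]
grip_width: 0.0534
finger_force: 63.5
```

Emit:
apply_moves([
  [0,0,0,0,0,0.02,0.5],
  [0,0,0,0,0,0,0.5],
  [0,0,0,0,0,0,0.5],
])

```text
clock: 24.5
position: [0.4351, -0.3797, 0.0869]
eef_rot: [0.761, -0.649, 0.0, 0.0]
force: [-2.4, 2.9, 5.2]
grip_width: 0.0528
finger_force: 64.0
```

Contact at 5 N upward, so I release and retreat.

Emit:
apply_moves([
  [0,0,0,0,0,0,0.8],
  [0,0,0,0,0,0,1],
  [0,0,0,0,0,0,1],
  [0,0,0,0,0,0,1],
  [0,0,0,0,0,0,1],
  [0,0,0,0,0,-0.3,1],
  [0,0,0,0,0,-0.6,1],
  [0,0,0,0,0,-0.9,1],
  [0,0,0,0,0,-0.9,1],
  [0,0,0,0,0,-0.6,1],
])

```text
clock: 25.5
position: [0.4351, -0.3802, 0.2564]
eef_rot: [0.761, -0.649, 0.003, -0.0]
force: [-0.2, -0.6, -0.5]
grip_width: 0.0855
finger_force: 0.0
```

Emit:
apply_moves([
  [0,0,0,-0.5,0,0,1],
  [0,0,0,-0.5,0,0,1],
  [0,0,0,0,0,0,1],
  [0,0,0,0,0,0,1],
])

```text
clock: 25.9
position: [0.4272, -0.33, 0.2523]
eef_rot: [0.761, -0.649, 0.001, -0.0]
force: [0.4, 0.2, -0.7]
grip_width: 0.085
finger_force: 0.0
```

Run:
```python
from h import *
st=readout.read_state();print(st["position"]);P=pose("wrist");g=cams.capture("wrist")
a=np.linspace(0,6.283,60)
for z in(.115,.076):
    r=np.array([proj(P,[.435+.029*np.cos(t),-.379+.029*np.sin(t),z])/.64 for t in a]);print(z,r.min(0).round(),r.max(0).round())
ax=np.array([.156,-.988]);bx=np.array([.988,.156])
for L,W,z in((.042,.0275,.076),(.052,.035,.042)): print(z,[(proj(P,[*(np.array([.435,-.379])+i*L*ax+j*W*bx),z])/.64).round().tolist() for i,j in((1,1),(1,-1),(-1,-1),(-1,1))])
x=cv2.resize(g,(800,600),interpolation=cv2.INTER_CUBIC); x=(255*(x/255.)**2.2).astype(np.uint8)
cv2.imwrite("pics/w6.png",x)
```

```text
[ 0.42724165 -0.3300097   0.25230651]
0.115 [348. 149.] [447. 249.]
0.076 [354. 150.] [441. 239.]
0.076 [[355.0, 129.0], [441.0, 129.0], [437.0, 258.0], [358.0, 258.0]]
0.042 [[348.0, 117.0], [448.0, 117.0], [443.0, 262.0], [352.0, 262.0]]
```

View pics/w6.png

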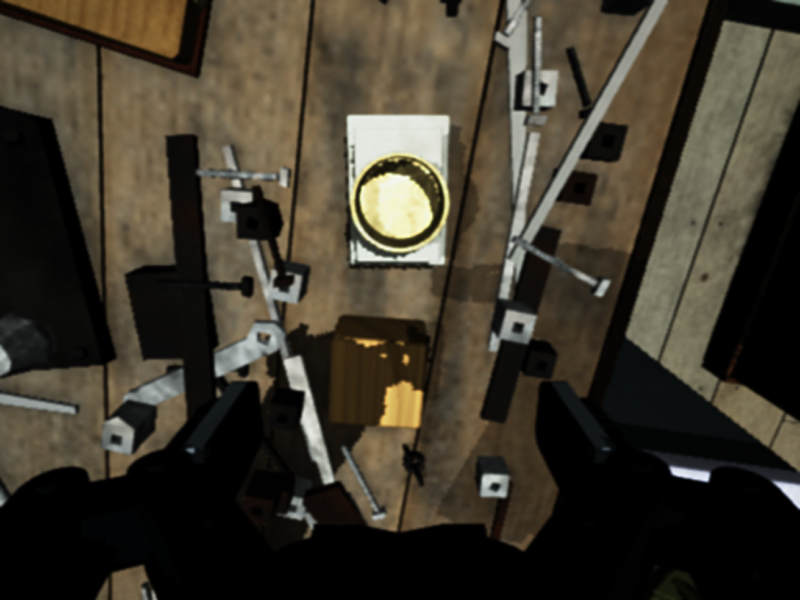

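The tin rim spans x 349–448 and y 152–253, within about 2 mm of the position predicted for a centred tin. The large carton's outline, (347,114) to (449,267), also matches the prediction. Handing in.

```bash
python3 -c "
from bench import robot
print(robot.job_done())"
```

```text
the job is handed in; nothing more can be done
None
```

I stacked the large carton, small carton and brass tin and handed the job in at about 26 s; the tin and large carton measured within about 4 mm of centred in the last picture, the small carton was last measured just before the tin went on, and the judge gave no verdict.

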